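# Aim the bench spot lamp at the marked forging

## Task

Take the spot lamp by the red ball behind its barrel and swivel and tilt it until the barrel points straight at the middle of the yellow-banded steel block, so that the beam would land on the yellow band. Then let go and leave the lamp standing so; do not move the blocks or the tools and other things standing about.

Things in the scene. Friction and masses are not known exactly. Their poses are not given: they have to be found in the camera images.
- lamp_swivel (a joint): Swivel of the lamp's green yoke about the upright post, rad; 0 = barrel points along the foot's own forward direction (the foot stands so that this is about the -y direction, to within 0.15 rad), positive = barrel turns to the left seen from above (counter-clockwise). Range -1.7 to 1.7. A stiff friction joint (0.25 N m) that stays where it is left.
- lamp_tilt (a joint): Tilt of the lamp's barrel about the cross pin of the yoke, rad; 0 = level, positive = lens down and ball up. Range -0.6 to 0.9. A stiff friction joint (0.3 N m, about 2 N at the ball) that stays where it is left.
- lamp_pivot (a point): The point where the swivel and tilt axes cross, 190 mm above the bench, inside the green barrel (72 mm diameter, flaring to 94 mm at the lens). Its x axis is the barrel axis, out through the lens (the aim); y is the tilt pin, to the left; z is up. Lens face 100 mm ahead, back of barrel 60 mm behind. Foot (150 mm disc) fixed; a raised lens tops out at 280 mm.
- lamp_ball (a point): Centre of the red ball handle, 36 mm in diameter, on a 12 mm rod behind the barrel: 145 mm behind the pivot on the barrel's axis. It moves on a sphere of 145 mm about the pivot; it can be pinched from above and turns between the fingers.
- yellow_band (a point): Forged dark-steel block, 112 x 60 x 50 mm (2.5 kg, loose, heavy), lying on a terracotta half firebrick 115 x 115 x 32 mm, with a yellow painted band 56 mm wide wrapped round its middle. The point is the centre of the block, level with the middle of the band. The lamp must point at this one.
- white_band (a point): Forged dark-steel block, 112 x 60 x 50 mm (2.5 kg, loose, heavy), lying on a terracotta half firebrick 115 x 115 x 32 mm, with a white painted band 56 mm wide wrapped round its middle. The point is the centre of the block, level with the middle of the band.
- hammer: Hammer, 280 mm, lying on the bench; bystander, leave it. Origin on the bench near its middle.
- spanner: Steel spanner, 200 mm, lying; bystander, leave it. Origin on the bench near its middle.
- brush: Brush, 200 mm, lying; bystander, leave it. Origin on the bench near its middle.
- mug: Blue mug, 80 mm across, 90 mm high; bystander, leave it. Origin on the bench near its middle.
- oil_can: Red tin, 66 mm across, 80 mm high; bystander, leave it. Origin on the bench near its middle.
- tongs: Dark steel tongs, 270 mm long, 12 mm high, lying; bystander, leave it. Origin on the bench near its middle.
There are look-alikes about, which are no part of the job. What is shaped like the part that bears yellow_band but green or purple is not meant.

How it is judged:
At the end, for the whole second after the job is handed in: The line through the barrel's axis, out of the lens, passes within 28 mm sideways and 28 mm up or down (measured across the barrel's axis) of the centre of the yellow-banded block, and the lamp is at rest (y of yellow_band in the frame of lamp_pivot between -0.028 and 0.028 m and z of yellow_band in the frame of lamp_pivot between -0.028 and 0.028 m and x of yellow_band in the frame of lamp_pivot above 0.1 m and velocity of joint lamp_swivel between -0.05 and 0.05 rad/s and velocity of joint lamp_tilt between -0.05 and 0.05 rad/s); the robot touches nothing.
It fails at once if a block is shifted by more than 15 mm (distance of any of yellow_band, white_band from where it was at the start of the episode above 0.015 m).
It fails at once if a tool, the mug or the oil can is shifted by more than 30 mm (distance of any of hammer, spanner, brush, mug, oil_can, tongs from where it was at the start of the episode above 0.03 m).
It also fails if it takes over 42 s, if anything falls off the work surface, if the arm or the gripper's body presses on something with over 40 N, if the wrist force passes 120 N, or if a joint passes its speed limit or range.

## Robot

A 6-joint arm with a two-finger parallel gripper is mounted at the origin on the work surface. World frame = base frame: x ahead of the robot, y to its left, z up, the work surface at z = 0. Lengths are in m, angles in rad, forces in N, time in s.
With the tool pointing down it reaches from about 0.35 to 0.775 m from the base axis. Payload 7.3 kg.
Tool frame: the origin (TCP) lies at the centre of the arm's flange, where the gripper is bolted on; the fingertips stand 178 mm ahead of it and the grasp point (between the pads) lies 159 mm ahead of it; z points along the fingers, y is the line along which they close (so a half turn about z gives the same grasp; the last joint's range is limited). The gripper opens to 92 mm and grips with 3 to 60 N. Pads are 19 mm wide; open, the fingers measure 130 mm over their backs; the gripper's body (75 mm by 190 mm) begins 47 mm behind the grasp point.
Start: joints at [-1.44, 0.342, 1.524, -0, 1.275, -0.146], TCP at [0.143, -0.505, 0.405] pointing down, gripper open.
Joint ranges: [-2.53, 2.53], [-0.77, 2.02], [0.04, 2.7], [-1, 4.14], [0.28, 2.66], [-3.11, 3.11]. Speed limits (rad/s): [2.57, 2.57, 3.14, 3.14, 3.14, 3.14].

## Interface

Orientations are given as [roll, pitch, yaw] about the fixed x, y, z axes, in that order (R = Rz(yaw) Ry(pitch) Rx(roll)).
In Python, from cell import telemetry, vision, ticket gives the robot as it stands.
- The arm moves only by the shell command python3 -m crank 'ROWS' [FORCE]. ROWS is JSON, a list of rows, each a list of 5 numbers: the gripper command: -1 is shut, 1 is fully open, values between are in proportion, then the shift along the tool's x, y, z in mm, then the turn about the tool's z in rad. In form: [[fingers, dx, dy, dz, roll], ...]. A call has 1 to 12 rows; each row is the pose to reach, as a shift and turn from the pose commanded when the call began, along the tool's axes at that moment; what a row does not reach only later rows make up. A row lasts 1/12 s, in which the tool goes at most 41.7 mm and 7.16 degrees, less where a joint would pass 70% of its speed; a pose out of reach is approached as far as the arm can. A call with a gripper value outside its range is refused whole. The fingers move at their own pace and stop on an object; FORCE is the grip in N (left out, the last holds). Time passes only in rows, so rows that repeat a pose let the fingers close. It gives the time, the measured TCP pose, the force, the opening and the grip force at its end, in the units of the state.
- telemetry.observe(): the state, without advancing time (a new reading comes with each control period).
- vision.read_camera(name): name is "scene" or "top"; returns (picture, depth): 420x560x3 uint8, red, green, blue; 420x560 float32, m along the optical axis (not along the pixel's ray), 0 where there is no reading.
- vision.get_calibration(name): a dict with "camera_matrix" (3x3 intrinsics, pixels), "rvec" (rotation vector, rad) and "tvec" (3), from world to camera coordinates, as OpenCV has them. Camera axes: x right, y down, z forward; pixel columns grow to the right and rows downward; lengths in m; the calibration is good to about 2 mm. A picture is of the moment at which its call begins. get_calibration takes no time and is no camera call.
- ticket.hand_in(): hands the job in; it is judged then, once.
The state is a dict: "time": time; "qpos": joint angles; "qvel": joint speeds; "joint_efforts": joint torques, N m; "tool_pos": TCP position; "tool_rot": TCP orientation; "contact_force": force on the tool from outside, world axes, zero at the start; "torque": the same for the moment, N m; "opening": finger opening in m; "grip_force": force on a finger pad.
Only numpy, scipy, OpenCV 4.12 (cv2) and the standard library are available. Lean on these libraries where they do the work, as an engineer would, in place of code of your own. Each camera call takes 0.05 s, during which the arm holds its last target. There are 200 camera calls.

## Working session

There is one attempt and no reset: what is moved stays moved. The work goes in short steps, Python scripts to look and compute and a shell command to move; the robot and the scene stay as the last step left them, time stands still between calls to the robot, and variables do not carry over. Pictures are saved under pics/ and viewed, at most 10 in all, crops included, and the job is handed in when it is done.

```bash
mkdir -p pics; ls; cat > h.py <<'E'
import numpy as np,cv2
from cell import telemetry,vision,ticket
def cam(n):
    p,d=vision.read_camera(n);c=vision.get_calibration(n)
    K=np.array(c["camera_matrix"]);R=cv2.Rodrigues(np.array(c["rvec"],float))[0];t=np.array(c["tvec"],float).ravel()
    v,u=np.mgrid[:420,:560]
    P=np.stack([(u-K[0,2])/K[0,0]*d,(v-K[1,2])/K[1,1]*d,d],-1)
    W=(P-t)@R
    W[d==0]=np.nan
    return p,d,W,K,R,t
def save(n,p): cv2.imwrite(n,cv2.cvtColor(p,cv2.COLOR_RGB2BGR))
E
python3 - <<'E'
from h import *
for n in("scene","top"):
    p,d,W,K,R,t=cam(n);save(f"pics/{n}0.png",p);np.savez(f"{n}0.npz",p=p,W=W);print(n,-R.T@t,R[2])
print(telemetry.observe())
E
```

```text
pics
scene [1.44191946 0.29160203 1.18547792] [-0.67983322 -0.22333954 -0.69853149]
top [ 0.28939329 -0.04329343  1.45006124] [ 0.10918524 -0.02413693 -0.99372833]
{'time': 0.1, 'qpos': array([-1.44004914e+00,  3.42606022e-01,  1.52496339e+00,  1.98466584e-05,
        1.27539601e+00, -1.45978476e-01]), 'qvel': array([ 0.00052814, -0.00133684, -0.00282383, -0.00070297, -0.00143453,
       -0.00145219]), 'joint_efforts': array([ 2.66244781e-03, -4.32004809e+01, -2.44694495e+01,  7.19819474e-02,
        5.25439298e-02, -4.97107430e-05]), 'tool_pos': array([ 0.1434503 , -0.50487642,  0.40412408]), 'tool_rot': array([-3.14023725e+00, -2.18460375e-04,  2.76719727e-01]), 'contact_force': array([-0.12816645, -0.26588346, -0.52244088]), 'torque': array([-0.00396319, -0.0095072 , -0.00848537]), 'grip_force': 0.0, 'opening': 0.09152270193073295}
```

View pics/scene0.png

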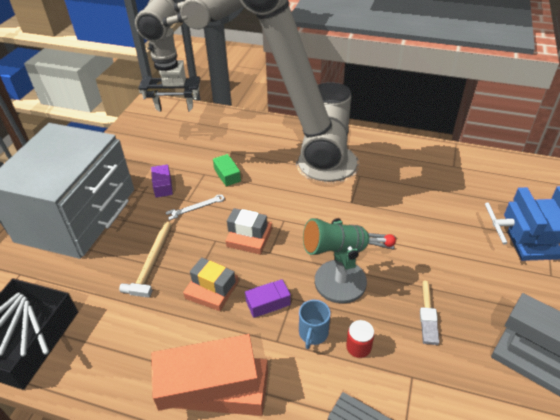

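View pics/top0.png

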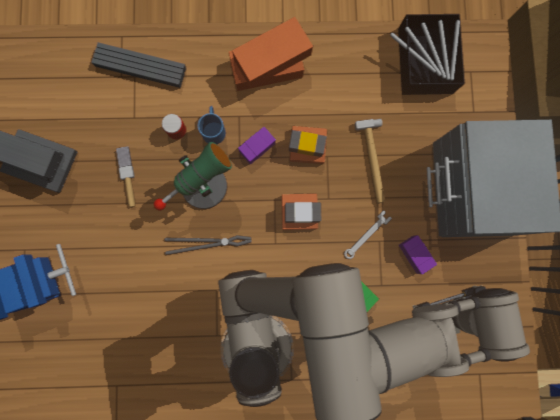

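Scene view: lamp at (340,245) with its ball at (390,240). Candidates for the target are the yellow-banded block on a brick (212,275; top 307,143), the white-banded block (247,225; top 302,212), purple blocks (268,297) and (162,180), and a green block (227,170). Only the first has a yellow band on dark steel, so I confirm it with a crop and measure.

```bash
cat > m.py <<'E'
from h import *
from scipy.ndimage import label
from scipy.optimize import least_squares
def hsv(p): return cv2.cvtColor(p,cv2.COLOR_RGB2HSV).astype(int)
def ball(p,W,v=1):
    H=hsv(p);m=((H[...,0]<5)|(H[...,0]>174))&(H[...,1]>190)&(H[...,2]>90)&(W[...,2]>.1)&(W[...,2]<.4)
    l,n=label(m)
    if n==0: return None
    k=1+np.argmax([(l==i).sum() for i in range(1,n+1)]);Q=W[l==k];Q=Q[~np.isnan(Q[:,0])]
    c0=np.median(Q,0)
    f=least_squares(lambda c:np.linalg.norm(Q-c,axis=1)-.018,c0-[0,0,.012],loss="soft_l1",f_scale=.002)
    if v: print("ball",len(Q),f.x.round(4),"rms",np.sqrt(2*f.cost/len(Q)).round(4))
    return f.x
E
python3 - <<'E'
from m import *
o=[]
for n,b,y in(("scene",(175,320,170,260),(180,290,200,320)),("top",(290,330,125,165),(270,350,100,180))):
    z=np.load(n+"0.npz");p,W=z["p"],z["W"];H=hsv(p)
    print(n);ball(p,W)
    ym=(H[...,0]>18)&(H[...,0]<32)&(H[...,1]>170)&(H[...,2]>130)&(W[...,2]>.07)&(W[...,2]<.1)
    Q=W[ym];print("yellowtop",len(Q),np.median(Q,0),Q.min(0),Q.max(0),(Q.min(0)+Q.max(0))/2)
    # foot: dark grey near z small, around the lamp
    g=(H[...,0]>65)&(H[...,0]<90)&(H[...,1]>90)&(W[...,2]>.1)
    G=W[g];print("green",len(G),np.nanmin(G,0),np.nanmax(G,0),np.nanmedian(G,0))
    f=(H[...,1]<70)&(W[...,2]>.006)&(W[...,2]<.04)&(W[...,0]>.35)&(W[...,0]<.7)&(W[...,1]>0)&(W[...,1]<.3)
    l,k=label(f);
    for i in range(1,k+1):
        if (l==i).sum()>60:
            F=W[l==i];print("foot?",len(F),F.min(0).round(3),F.max(0).round(3),np.median(F,0).round(3))
    x=p[100:220,130:350] if n=="top" else p[190:310,170:410]
    x=cv2.resize(x,(700,int(700*x.shape[0]/x.shape[1])),interpolation=2);o.append(x[:380])
o=[cv2.resize(x,(700,300)) for x in o]
save("pics/crop.png",np.vstack(o))
E
```

```text
scene
  return _methods._mean(a, axis=axis, dtype=dtype,
  ret = um.true_divide(
Traceback (most recent call last):
ValueError: zero-size array to reduction operation minimum which has no identity
```

```bash
python3 - <<'E'
from m import *
for n,pts in(("scene",((240,390),(275,212),(300,330),(285,325),(340,480))),("top",((204,160),(143,307),(180,195),(200,215),(100,200)))):
    z=np.load(n+"0.npz");p,W=z["p"],z["W"];H=hsv(p);print(n,np.isnan(W[...,0]).mean())
    for r,c in pts: print(r,c,H[r,c],W[r,c])
E
```

```text
scene 0.01363095238095238
240 390 [  1 175 241] [0.46296159 0.27837468 0.15103226]
275 212 [ 27 145 246] [ 0.66386465 -0.16914948  0.08372329]
300 330 [ 11  27 103] [0.60010788 0.15058687 0.00858387]
285 325 [ 98   8 135] [0.5619312  0.12651708 0.01993938]
340 480 [ 14 114 197] [6.07299800e-01 5.54173219e-01 6.93360201e-05]
top 0.003796768707482993
204 160 [  3 218 177] [0.45019918 0.27174907 0.15488086]
143 307 [ 24 255 186] [ 0.64376801 -0.17337468  0.08183724]
180 195 [66 86 74] [0.50772258 0.15828512 0.2207043 ]
200 215 [15  6 90] [0.47676215 0.12733156 0.01451342]
100 200 [ 16 139 156] [ 0.82230054  0.17708356 -0.0045349 ]
```

```bash
sed -i 's/H\[...,1\]>190/H[...,1]>150/; s/W\[...,2\]>.1)&/W[...,2]>.08)\&/' m.py
python3 - <<'E'
from m import *
o=[]
for n in("scene","top"):
    z=np.load(n+"0.npz");p,W=z["p"],z["W"];H=hsv(p)
    print(n);ball(p,W)
    ym=(H[...,0]>18)&(H[...,0]<32)&(H[...,1]>110)&(H[...,2]>130)&(W[...,2]>.074)&(W[...,2]<.095)&(abs(W[...,0]-.65)<.1)&(abs(W[...,1]+.17)<.1)
    Q=W[ym];print("yellowtop",len(Q),np.median(Q,0),Q.min(0),Q.max(0),(Q.min(0)+Q.max(0))/2)
    bl=(W[...,2]>.074)&(W[...,2]<.095)&(abs(W[...,0]-.65)<.1)&(abs(W[...,1]+.17)<.1)
    B=W[bl];r=cv2.minAreaRect((B[:,:2]*1000).astype(np.float32));print("block top",len(B),r)
    g=(H[...,0]>55)&(H[...,0]<90)&(H[...,1]>70)&(W[...,2]>.1)&(W[...,2]<.3)
    G=W[g];print("green",len(G),np.nanmin(G,0),np.nanmax(G,0),np.nanmedian(G,0))
    f=(H[...,1]<60)&(W[...,2]>.006)&(W[...,2]<.03)&(W[...,0]>.38)&(W[...,0]<.68)&(W[...,1]>0.02)&(W[...,1]<.24)
    l,k=label(f)
    for i in range(1,k+1):
        if (l==i).sum()>60:
            F=W[l==i];c,rad=cv2.minEnclosingCircle((F[:,:2]*1000).astype(np.float32));print("foot?",len(F),F.min(0).round(3),F.max(0).round(3),c,rad)
    x=p[100:220,130:350] if n=="top" else p[190:310,170:410]
    o.append(cv2.resize(x,(640,300),interpolation=2))
save("pics/crop.png",np.vstack(o))
E
```

```text
scene
ball 96 [0.4519 0.276  0.1387] rms 0.0016
yellowtop 365 [ 0.6545531  -0.17693347  0.08379585] [ 0.61558273 -0.20725651  0.07413217] [ 0.68743531 -0.14575694  0.09240808] [ 0.65150902 -0.17650672  0.08327013]
block top 753 ((650.3590698242188, -175.89463806152344), (115.5289077758789, 65.25245666503906), 79.05860900878906)
green 1260 [0.47695133 0.08289459 0.12123441] [0.62108571 0.22251284 0.27158349] [0.56064081 0.15384279 0.21910845]
foot? 1499 [0.461 0.09  0.006] [0.604 0.237 0.03 ] (528.4044799804688, 162.6715087890625) 76.50425720214844
top
ball 85 [0.4525 0.2769 0.1384] rms 0.0017
yellowtop 324 [ 0.64891448 -0.17567374  0.0827983 ] [ 0.61668488 -0.20626812  0.07531458] [ 0.6835295  -0.14387472  0.0901646 ] [ 0.65010719 -0.17507142  0.08273959]
block top 663 ((649.55615234375, -176.54241943359375), (111.6860580444336, 62.86380386352539), 78.32780456542969)
green 854 [0.47510565 0.06188704 0.13616839] [0.61524697 0.21966035 0.27249745] [0.53632929 0.13955177 0.23395209]
foot? 704 [0.454 0.09  0.008] [0.563 0.227 0.027] (523.0665283203125, 161.94923400878906) 73.12185668945312
```

View pics/crop.png

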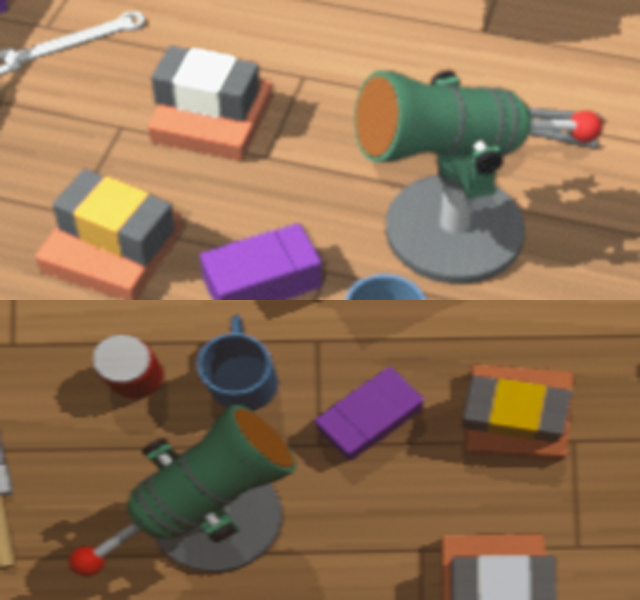

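The crop confirms it: yellow band on dark steel on a terracotta brick (crop left at 110,215, lower right at 518,405). The block centre is about (0.650,-0.176,0.057). The ball is at (0.452,0.2765,0.1385) and the pivot at about (0.529,0.163,0.19), which gives a ball–pivot distance of 146 mm against the stated 145. I swing over high first.

```bash
python3 -m crank '[[1,0,0,-40,0],[1,30,-20,-80,-0.1],[1,70,-50,-96,-0.2],[1,110,-78,-96,-0.3],[1,145,-102,-96,-0.4],[1,180,-127,-96,-0.5],[1,215,-152,-96,-0.6],[1,250,-176,-96,-0.7],[1,285,-200,-96,-0.8],[1,320,-225,-96,-0.9],[1,350,-247,-96,-0.95],[1,373,-263,-96,-0.95]]'
python3 - <<'E'
from m import *
# refine pivot: foot edge circle r=75 from scene cloud + ball distance
Qs=[]
z=np.load("scene0.npz");p,W=z["p"],z["W"];H=hsv(p)
f=(H[...,1]<60)&(W[...,2]>.006)&(W[...,2]<.03)&(abs(W[...,0]-.53)<.09)&(abs(W[...,1]-.163)<.09)
P=W[f];c=np.array([.53,.163])
for _ in range(5):
    a=np.arctan2(*(P[:,:2]-c).T[::-1]);r=np.linalg.norm(P[:,:2]-c,axis=1)
    b=np.digitize(a,np.linspace(-np.pi,np.pi,37));E=[]
    for k in range(1,37):
        s=b==k
        if s.sum()>8: E.append(P[s][np.argsort(r[s])[-3],:2])
    E=np.array(E)
    c=least_squares(lambda c:np.linalg.norm(E-c,axis=1)-.075,c,loss="soft_l1",f_scale=.002).x
print(c,(np.linalg.norm(E-c,axis=1)*1000).round(0))
for n in("scene","top"):
    z=np.load(n+"0.npz");p,W=z["p"],z["W"];H=hsv(p)
    G=W[(H[...,0]>55)&(H[...,0]<90)&(H[...,1]>70)&(W[...,2]>.12)&(W[...,2]<.3)]
    B=np.array([.4522,.2765,.1386])
    # points on straight barrel: pivot s.t. rear cylinder radius 36, length 145
    def res(v):
        d=np.array([np.sin(v[0])*np.cos(v[1]),-np.cos(v[0])*np.cos(v[1]),-np.sin(v[1])])
        s=(G-B)@d;m=(s>.095)&(s<.165)
        rr=np.linalg.norm((G-B)-np.outer(s,d),axis=1)
        return np.where(m,rr-.036,0)
    from scipy.optimize import minimize
    o=minimize(lambda v:np.abs(np.clip(res(v),-.01,.01)).sum(),[.59,-.36],method="Nelder-Mead")
    v=o.x;d=np.array([np.sin(v[0])*np.cos(v[1]),-np.cos(v[0])*np.cos(v[1]),-np.sin(v[1])]);print(n,v,"pivot",B+.145*d)
E
```

```text
time: 1.1
tool_pos: [0.4213, -0.1603, 0.5006]
tool_rot: [-3.141, 0.0, 1.23]
contact_force: [1.1, -0.9, -0.2]
opening: 0.0918
grip_force: 0.0
[0.52852939 0.16334041] [70. 72. 71. 74. 74. 72. 72. 73. 72. 73. 73. 73. 74. 74. 74. 73. 74. 74.
 75. 74. 73. 73. 74. 73. 73. 73. 73. 72. 72. 73. 72. 60.]
scene [ 0.57582311 -0.36742857] pivot [0.52588618 0.16299956 0.19068644]
top [ 0.57476002 -0.36244045] pivot [0.5259058  0.16270463 0.19001079]
```

```bash
python3 -m crank '[[1,20,-6,0,-0.05],[1,55,-17,0,-0.14],[1,90,-27,0,-0.23],[1,130,-39,0,-0.32],[1,170,-51,0,-0.41],[1,210,-63,0,-0.5],[1,250,-75,0,-0.59],[1,290,-87,0,-0.68],[1,330,-99,0,-0.77],[1,370,-111,0,-0.86],[1,400,-120,0,-0.924],[1,409,-123,0,-0.924]]'
python3 -m crank '[[1,0,0,0,0],[1,0,0,0,0],[1,0,0,0,0]]'
```

```text
time: 2.1
tool_pos: [0.4423, 0.2681, 0.4998]
tool_rot: [-3.141, -0.002, 2.158]
contact_force: [-0.5, 0.4, -0.4]
opening: 0.0918
grip_force: 0.0
time: 2.35
tool_pos: [0.4429, 0.263, 0.5006]
tool_rot: [-3.141, 0.001, 2.149]
contact_force: [0.0, -0.4, 0.8]
opening: 0.0913
grip_force: 0.0
```

```bash
python3 -m crank '[[1,6,15,20,0],[1,6,15,50,0],[1,6,15,80,0],[1,6,15,110,0],[1,6,15,135,0],[1,6,15,155,0],[1,6,15,172,0],[1,6,15,186,0],[1,6,15,196,0],[1,6,15,202,0],[1,6,15,202,0],[1,6,15,202,0]]'
python3 - <<'E'
from m import *
for n in("scene","top"):
    p,d,W,K,R,t=cam(n);save(f"pics/{n}1.png",p);ball(p,W)
print(telemetry.observe()["tool_pos"])
a,b=cv2.imread("pics/scene1.png"),cv2.imread("pics/top1.png")
cv2.imwrite("pics/c1.png",np.hstack([cv2.resize(a[160:320,300:480],(400,356)),cv2.resize(b[120:280,100:280],(400,356))]))
E
```

```text
time: 3.35
tool_pos: [0.4523, 0.277, 0.2992]
tool_rot: [3.141, 0.0, 2.15]
contact_force: [-0.5, 1.4, -0.3]
opening: 0.0919
grip_force: 0.0
ball 9 [0.4648 0.2526 0.147 ] rms 0.0009
[0.45235671 0.2773875  0.29966605]
```

View pics/c1.png

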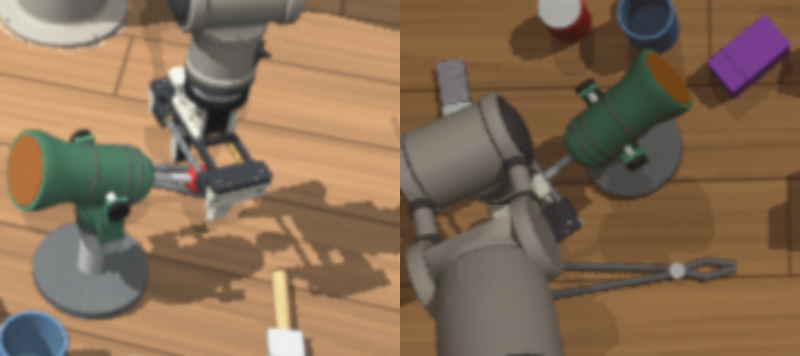

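```bash
python3 -m crank '[[-1,0,0,0,0],[-1,0,0,0,0],[-1,0,0,0,0],[-1,0,0,0,0],[-1,0,0,0,0],[-1,0,0,0,0],[-1,0,0,0,0],[-1,0,0,0,0]]' 20
python3 - <<'E'
import numpy as np
for s in np.arange(1,13)/12:
    t=-.363+.716*s;r=145*np.cos(t);a=.232*s
    print(round(r*np.cos(a)-135.5),round(r*np.sin(a)),round(-145*(np.sin(t)+np.sin(.363))),round(a,2))
E
```

```text
time: 4.12
tool_pos: [0.452, 0.2775, 0.2987]
tool_rot: [-3.142, 0.0, 2.151]
contact_force: [0.4, 0.1, 0.5]
opening: 0.0427
grip_force: 0.0
3 3 -8 0.02
5 5 -17 0.04
7 8 -25 0.06
8 11 -34 0.08
9 14 -42 0.1
9 17 -51 0.12
8 20 -59 0.14
7 22 -68 0.15
5 25 -77 0.17
3 27 -85 0.19
0 29 -93 0.21
-3 31 -102 0.23
```

```bash
python3 -m crank '[[-1,0,0,0,0],[-1,0,0,0,0],[-1,0,0,0,0],[-1,0,0,0,0],[-1,0,0,0,0]]' 20
```

```text
time: 4.53
tool_pos: [0.4521, 0.2776, 0.2987]
tool_rot: [3.141, 0.0, 2.151]
contact_force: [0.6, 0.2, -0.1]
opening: 0.0344
grip_force: 20.0
```

```bash
python3 -m crank '[[-1,3,3,-8,0.02],[-1,5,5,-17,0.04],[-1,7,8,-25,0.06],[-1,8,11,-34,0.08],[-1,9,14,-42,0.1],[-1,9,17,-51,0.12],[-1,8,20,-59,0.14],[-1,7,22,-68,0.15],[-1,5,25,-77,0.17],[-1,3,27,-85,0.19],[-1,0,29,-93,0.21],[-1,-3,31,-102,0.23]]'
python3 -m crank '[[-1,0,0,0,0],[-1,0,0,0,0],[-1,0,0,0,0]]'
python3 - <<'E'
from m import *
for n in("scene","top"):
    p,d,W,K,R,t=cam(n);save(f"pics/{n}2.png",p);ball(p,W)
a,b=cv2.imread("pics/scene2.png"),cv2.imread("pics/top2.png")
cv2.imwrite("pics/c2.png",np.hstack([cv2.resize(a[160:320,300:480],(400,356)),cv2.resize(b[120:280,100:280],(400,356))]))
E
```

```text
time: 5.53
tool_pos: [0.4798, 0.292, 0.4015]
tool_rot: [3.142, -0.0, 1.919]
contact_force: [-1.5, 0.3, -2.9]
opening: 0.0349
grip_force: 20.0
time: 5.78
tool_pos: [0.4799, 0.292, 0.4013]
tool_rot: [3.139, -0.0, 1.921]
contact_force: [-0.2, 2.1, 2.7]
opening: 0.0346
grip_force: 20.0
ball 4 [0.5033 0.2717 0.2374] rms 0.0006
```

View pics/c2.png

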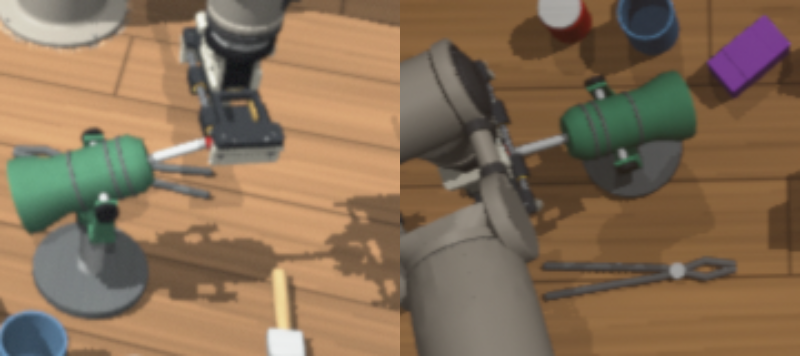

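The lamp followed: the barrel is now lens-down with the ball still between the fingers (left crop, 210,140). I let go, back up and measure.

```bash
python3 -m crank '[[-0.1,0,0,0,0],[0.2,0,0,0,0],[0.5,0,0,0,0],[1,0,0,0,0],[1,0,0,0,0],[1,0,0,0,0],[1,0,0,0,0],[1,0,0,0,0],[1,0,0,-10,0],[1,0,0,-30,0],[1,0,0,-60,0],[1,0,0,-90,0]]'
python3 -m crank '[[1,0,0,-30,0],[1,20,0,-50,0],[1,20,20,-50,0],[1,20,50,-50,0],[1,20,80,-50,0],[1,20,110,-50,0],[1,20,140,-50,0],[1,20,170,-50,0],[1,20,170,-50,0],[1,20,170,-50,0]]'
cat > aim.py <<'E'
from m import *
from scipy.optimize import minimize
T=np.array([.650,-.1762,.057]);P=np.array([.527,.163,.19])
for n in("scene","top"):
    p,d,W,K,R,t=cam(n);save(f"pics/{n}3.png",p);H=hsv(p);print(n);B=ball(p,W)
    G=W[(H[...,0]>55)&(H[...,0]<90)&(H[...,1]>70)&(W[...,2]>.1)&(W[...,2]<.3)]
    dv=lambda v:np.array([np.sin(v[0])*np.cos(v[1]),-np.cos(v[0])*np.cos(v[1]),-np.sin(v[1])])
    def cost(v,O,lo,hi):
        d=dv(v);s=(G-O)@d;m=(s>lo)&(s<hi)
        r=np.linalg.norm((G-O)-np.outer(s,d),axis=1)-.036
        return np.abs(np.clip(r[m],-.01,.01)).mean()
    def rep(k,O,d):
        a=np.array([-d[1],d[0],0]);a/=np.linalg.norm(a);print(k,O.round(4),"az",np.arctan2(d[0],-d[1]).round(3),"tilt",-np.arcsin(d[2]).round(3),"target y,z mm",((T-O)@a*1000).round(1),((T-O)@np.cross(d,a)*1000).round(1))
    if B is not None:
        d=P-B;print("|PB|",np.linalg.norm(d));rep("ball-pivot",P,d/np.linalg.norm(d))
        v=minimize(cost,[.348,.353],args=(B,.095,.165),method="Nelder-Mead").x;rep("ball-barrel",B+.145*dv(v),dv(v))
b=cv2.imread("pics/top3.png");a=cv2.imread("pics/scene3.png")
cv2.imwrite("pics/c3.png",np.hstack([cv2.resize(x,(400,300)) for x in(a,b)]))
print(telemetry.observe()["tool_pos"])
E
python3 aim.py
```

```text
time: 6.88
tool_pos: [0.4794, 0.2919, 0.492]
tool_rot: [-3.14, 0.0, 1.921]
contact_force: [0.4, 0.2, -0.6]
opening: 0.0916
grip_force: 0.0
time: 7.72
tool_pos: [0.6346, 0.3696, 0.5369]
tool_rot: [-3.137, 0.0, 1.92]
contact_force: [-0.8, 0.5, -0.5]
opening: 0.0917
grip_force: 0.0
scene
ball 125 [0.4792 0.2909 0.2403] rms 0.0017
|PB| 0.14547766398412268
ball-pivot [0.527 0.163 0.19 ] az 0.358 tilt 0.353 target y,z mm -3.7 -0.1
ball-barrel [0.5255 0.1627 0.1908] az 0.347 tilt 0.348 target y,z mm 1.8 -2.7
top
ball 112 [0.4788 0.2915 0.2397] rms 0.0017
|PB| 0.14597285021103332
ball-pivot [0.527 0.163 0.19 ] az 0.359 tilt 0.347 target y,z mm -3.9 -2.3
ball-barrel [0.526  0.1638 0.1897] az 0.354 tilt 0.351 target y,z mm -1.4 -0.0
[0.63184642 0.36897682 0.54099844]
```

View pics/c3.png

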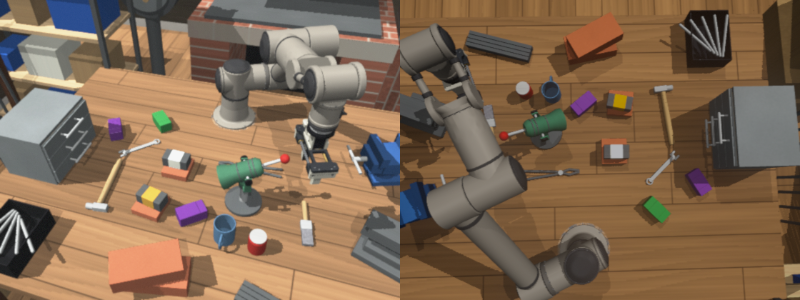

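The barrel (240,175 left; 545,125 right) points at the yellow-banded block (150,197; 620,100), with an aim error of at most 4 mm. The arm is clear, so I hand in.

```bash
python3 -c "
from cell import ticket
print(ticket.hand_in())"
```

```text
the job is handed in; nothing more can be done
None
```

The lamp is aimed at the yellow-banded block, measured within about 4 mm of its centre (28 mm allowed); it is released, the arm touched nothing else that I saw, and the job is handed in, though no verdict came back.

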